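Sort a handed-in stack into the reuse crates

ROBOT

A 7-joint arm with a two-finger parallel gripper is mounted at the origin on the work surface. World frame = base frame: x ahead of the robot, y to its left, z up, the work surface at z = 0. Lengths are in m, angles in rad, forces in N, time in s.
With the tool pointing down it reaches from about 0.4 to 0.85 m from the base axis. Payload 4.5 kg.
Tool frame: the origin (TCP) lies between the finger pads; the fingertips stand 19 mm ahead of it and the grasp point (between the pads) is the TCP (r.tips_ahead is the distance from the TCP to the fingertips, in m); z points along the fingers, y is the line along which they close (so a half turn about z gives the same grasp; the last joint's range is limited). The gripper opens to 88 mm and grips with 3 to 60 N. Pads are 18 mm wide; open, the fingers measure 123 mm over their backs; the gripper's body (75 mm by 187 mm) begins 45 mm behind the grasp point.
Start: joints at [1.244, 0.689, -0.195, 1.565, 0.157, 0.902, -0.215], TCP at [0.221, -0.585, 0.258] pointing down, gripper open.
Joint ranges: [-3.01, 3.01], [-0.46, 2.08], [-1.47, 1.51], [0.13, 2.56], [-1, 4.14], [0.04, 2.09], [-2.66, 2.66]. Speed limits (rad/s): [2.57, 2.57, 3.14, 3.14, 3.14, 3.14, 3.14].

INTERFACE

Orientations are given as a unit quaternion [x, y, z, w].
In Python, from plant import r, cams, models gives the robot as it stands. The module is installed in compiled form; this text tells all that it offers.
- The arm moves only by the tool jog_arm, never from a script. Its arguments are lists of equal length, an entry for each row: "turn": the turn, a rotation vector about the tool's x, y, z in rad, a list of three; "translation": the shift along the tool's x, y, z in m, a list of three; "grip": the closure, from 0 (fully open) to 1 (shut). In form: {"turn": [[ax, ay, az], ...], "translation": [[tx, ty, tz], ...], "grip": [grip, ...]}. A call has 1 to 20 rows; each row is the pose to reach, as a shift and turn from the pose commanded when the call began, along the tool's axes at that moment; what a row does not reach only later rows make up. A row lasts 1/8 s, in which the tool goes at most 62.5 mm and 10.7 degrees, less where a joint would pass 70% of its speed; a pose out of reach is approached as far as the arm can. A call with a gripper value outside its range is refused whole. The fingers move at their own pace and stop on an object; "force" is the grip in N (left out, the last holds). Time passes only in rows, so rows that repeat a pose let the fingers close. It gives the time, the measured TCP pose, the force, the opening and the grip force at its end, in the units of the state.
- r.get_state(): the state, without advancing time (a new reading comes with each control period).
- cams.snapshot(name): name is "scene" or "side" or "wrist"; returns the picture (400x640x3 uint8, red, green, blue); there is no depth.
- cams.camera_params(name): a dict with "fx", "fy", "cx", "cy" (pixels), "k1" (the pictures are not rectified: a ray, as slopes to the right and down, at radius r is drawn at 1 + k1 r^2 times it, then the intrinsics apply), "eye" and "orientation" of the camera in the world. Camera axes: x right, y up, looking along -z (the intrinsics and any distortion apply to the point x, -y, -z); pixel columns grow to the right and rows downward; lengths in m; the calibration is good to about 2 mm. A picture is of the moment at which its call begins: read the wrist's pose just before it. camera_params takes no time and is no camera call; for the wrist camera it gives the pose at the moment of the call.
- r.finish_job(): hands the job in; it is judged then, once.
Trained networks look in the newest picture that a camera, given by its name, has taken for a name from the list of things; names that differ only in an ending like _2 or _b are one class to them, and where a whole thing is asked for, a point or a joint stands for the part that bears it (a point fixed in the world has none). Each returns a list of dicts, best first, with "p" (0 to 1); they miss things now and then, are a little off and sometimes report something else, mostly with a low value. They report only what shows in the picture. A call takes as long as a camera call. They do not tell look-alikes from the thing itself.
- models.find_in(camera, name): "position" ([x, y, z] in m, in world coordinates, good to about 4 mm: the middle of the surface that is visible of it).
- models.masks_of(camera, name): "pixels" (400x640 bool, what is visible of it).
- models.place_of(camera, name): "position" ([x, y, z] in m, in world coordinates, good to about 4 mm: a listed point, or the origin of a listed thing).
The state is a dict: "clock": time; "q": joint angles; "qd": joint speeds; "joint_torque": joint torques, N m; "tool_pos": TCP position; "eef_rot": TCP orientation; "contact_force": force on the tool from outside, world axes, zero at the start; "moment": the same for the moment, N m; "opening": opening from 0.0 (shut) to 1.0 (fully open); "finger_force": force on a finger pad.
Only numpy, scipy, OpenCV 4.12 (cv2) and the standard library are available. Lean on these libraries where they do the work, as an engineer would, in place of code of your own. Each camera call takes 0.05 s, during which the arm holds its last target. There are 200 camera calls.

TASK

Take apart the stack on the aluminium tray from the top down, one piece at a time, and set each piece (plastic pot, glass jar, tin, wooden offcut) in the free front half of the grey crate that already holds its own kind, standing on the crate floor the same way up as it was in the stack. Set each one down rather than dropping it, and do not knock over or push aside the clear bottle and the funnel.

Things in the scene. Friction and masses are not known exactly. Their poses are not given: they have to be found in the camera images.
- pot_mid (a point): centre (half-way up) of the topmost piece of the stack: small white plastic tablet pot with screw cap, upright cylinder 38 mm in diameter, 55 mm high, about 30 g; z up. It stands on the glass jar
- jar_mid (a point): centre (half-way up) of the second piece: green glass jar standing mouth down, 66 mm high, 54 mm in diameter from 15 mm above its underside up to its top; below that the neck is 45 mm in diameter; about 130 g; z up. It stands on the tin
- tin_mid (a point): centre (half-way up) of the third piece: empty steel food tin standing mouth down, 68 mm in diameter, 40 mm high, about 50 g; z up. It stands on the wooden offcut, over whose long sides it juts a few mm
- block_mid (a point): centre (half-way up) of the lowest piece: timber offcut lying flat, 60 mm along its x, 100 mm along its y, 40 mm high, about 140 g; z up. It lies in a loose aluminium tray, 150 x 230 mm, floor 3 mm thick, rim 14 mm high, on the table
- crate_pots: open-topped grey plastic stacking crate, one of four alike, fixed, 225 (its x) x 150 (its y) x 50 mm high, walls and floor 5 mm; origin under its centre on the table, z up, x points away from the robot. Its front half, towards the robot (crate x -107 to +22 mm, full inner width 140 mm), is free; its far half holds six white plastic pots 55 mm high
- crate_jars: open-topped grey plastic stacking crate, one of four alike, fixed, 225 (its x) x 150 (its y) x 50 mm high, walls and floor 5 mm; origin under its centre on the table, z up, x points away from the robot. Its front half, towards the robot (crate x -107 to +22 mm, full inner width 140 mm), is free; its far half holds two green glass jars 66 mm high, mouth down
- crate_tins: open-topped grey plastic stacking crate, one of four alike, fixed, 225 (its x) x 150 (its y) x 50 mm high, walls and floor 5 mm; origin under its centre on the table, z up, x points away from the robot. Its front half, towards the robot (crate x -107 to +22 mm, full inner width 140 mm), is free; its far half holds three steel tins, two of them stacked to 80 mm
- crate_wood: open-topped grey plastic stacking crate, one of four alike, fixed, 225 (its x) x 150 (its y) x 50 mm high, walls and floor 5 mm; origin under its centre on the table, z up, x points away from the robot. Its front half, towards the robot (crate x -107 to +22 mm, full inner width 140 mm), is free; its far half holds two timber offcuts stacked to 80 mm
- bottle: clear empty plastic bottle with white cap, standing loose on the table, 64 mm in diameter, 200 mm high; origin at the centre of its underside, z up. To be left alone
- funnel: orange plastic funnel standing loose on its wide mouth on the table, 104 mm in diameter at the foot, with a tab reaching 71 mm from its axis, 125 mm high, stem up; origin at the centre of its underside, z up. To be left alone
Mind the look-alikes: they are no part of the job. There is more than one size of the part that bears tin_mid; the job needs the larger. There is more than one size of the part that bears block_mid; the job needs the smaller.

How it is judged:
By the outcome, as a careful person would: the job done as asked, in the order asked, and still so for the second after the job is handed in, with the robot touching nothing.
It also fails if it takes over 125 s, if anything falls off the work surface, if the arm or the gripper's body presses on something with over 40 N, if the wrist force passes 120 N, or if a joint passes its speed limit or range.

## Working session

There is one attempt and no reset: what is moved stays moved. The work goes in short steps, Python scripts to look and compute and a tool call to move; the robot and the scene stay as the last step left them, time stands still between calls to the robot, and variables do not carry over. Pictures are saved under pics/ and viewed, at most 14 in all, crops included, and the job is handed in when it is done.

Besides the shell and the picture viewer there is one more tool, called after "Call:" as a command line: name --argument value ..., lists and objects as JSON in quotes. jog_arm: Moves the arm, as the interface text tells. Its arguments: {"type":"object","properties":{"turn":{"type":"array"},"translation":{"type":"array"},"grip":{"type":"array"},"force":{"type":"number"}},"required":["turn","translation","grip"]}

```bash
mkdir -p pics; cat > h.py <<'E'
import numpy as np, cv2
from plant import r, cams, models
from scipy.spatial.transform import Rotation as R
def snap(c,fn=None):
    im=cams.snapshot(c)
    if fn: cv2.imwrite('pics/'+fn,im[:,:,::-1])
    return im
def ray(c,u,v):
    p=cams.camera_params(c); d=np.array([(u-p['cx'])/p['fx'],(v-p['cy'])/p['fy']])
    s=d.copy()
    for _ in range(10): s=d/(1+p['k1']*(s@s))
    return np.array(p['eye']),R.from_quat(p['orientation']).apply([s[0],-s[1],-1])
def at_z(c,u,v,z):
    e,d=ray(c,u,v); return e+d*(z-e[2])/d[2]
def proj(c,P):
    p=cams.camera_params(c); q=R.from_quat(p['orientation']).inv().apply(np.array(P)-p['eye'])
    s=np.array([q[0],-q[1]])/-q[2]; s=s*(1+p['k1']*(s@s)); return s[0]*p['fx']+p['cx'],s[1]*p['fy']+p['cy']
E
python3 - <<'E'
from h import *
np.set_printoptions(precision=3,suppress=True)
for c in ['scene','side']:
    snap(c,c+'0.png'); print(c,cams.camera_params(c))
    for n in ['pot_mid','jar_mid','tin_mid','block_mid','crate_pots','crate_jars','crate_tins','crate_wood','bottle','funnel']:
        print(n,[(round(d['p'],2),np.round(d['position'],3).tolist()) for d in models.place_of(c,n)[:5]])
s=r.get_state(); print(s)
E
```

```text
scene {'fx': 517.479732779703, 'fy': 517.479732779703, 'cx': 315.8720742417501, 'cy': 198.02212454257761, 'k1': 0.011242406729424162, 'eye': array([ 1.25 , -0.58 ,  0.761]), 'orientation': array([0.432, 0.209, 0.401, 0.78 ])}
pot_mid [(0.71, [0.433, 0.025, 0.174])]
jar_mid [(0.61, [0.434, 0.021, 0.119]), (0.44, [0.664, 0.087, 0.0]), (0.42, [0.659, -0.271, -0.0])]
tin_mid [(0.82, [0.283, 0.256, 0.014]), (0.64, [0.434, 0.02, 0.065])]
block_mid [(0.83, [0.436, 0.016, 0.023]), (0.73, [0.267, -0.255, 0.025])]
crate_pots [(0.7, [0.662, 0.084, 0.0]), (0.23, [0.435, 0.02, 0.117])]
crate_jars [(0.95, [0.657, -0.266, -0.001])]
crate_tins [(0.92, [0.649, 0.268, 0.001]), (0.74, [0.435, 0.021, 0.171])]
crate_wood [(0.64, [0.656, -0.084, 0.004])]
bottle [(0.96, [0.44, -0.233, -0.0])]
funnel [(0.69, [0.431, 0.238, -0.002]), (0.38, [0.655, -0.081, 0.002])]
side {'fx': 520.222757742793, 'fy': 520.222757742793, 'cx': 320.43072736083406, 'cy': 211.47066340071478, 'k1': -0.17028157419087103, 'eye': array([-0.157,  0.798,  0.887]), 'orientation': array([-0.142,  0.428,  0.847, -0.282])}
pot_mid [(0.73, [
[... 180 characters left out ...]
7, [0.263, -0.255, 0.022])]
crate_pots [(0.73, [0.66, 0.083, 0.002])]
crate_jars []
crate_tins [(0.93, [0.647, 0.268, 0.001])]
crate_wood []
bottle [(0.69, [0.438, -0.228, 0.003])]
funnel [(0.7, [0.434, 0.237, 0.001])]
{'clock': 1.1, 'q': array([ 1.244,  0.689, -0.195,  1.565,  0.157,  0.902, -0.215]), 'qd': array([-0.001,  0.001,  0.001, -0.002, -0.001,  0.002, -0.   ]), 'joint_torque': array([ -0.002, -52.751,  -1.267, -15.375,  -0.052,  -0.001,  -0.   ]), 'tool_pos': array([ 0.221, -0.585,  0.258]), 'eef_rot': array([0.984, 0.179, 0.   , 0.   ]), 'contact_force': array([-0.026,  0.488,  0.481]), 'moment': array([ 0.017, -0.03 , -0.005]), 'finger_force': 0.0, 'opening': 0.9987502979055229}
```

View pics/scene0.png

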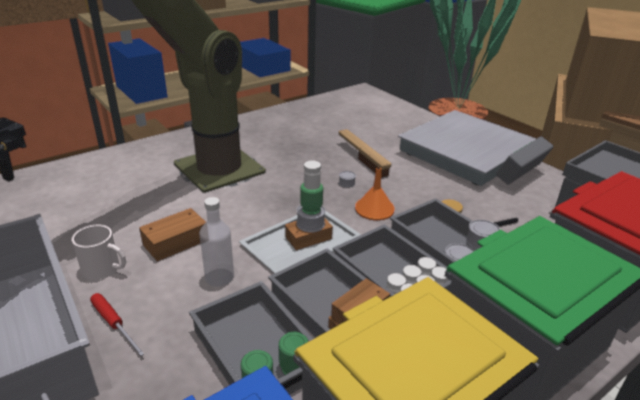

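View pics/side0.png

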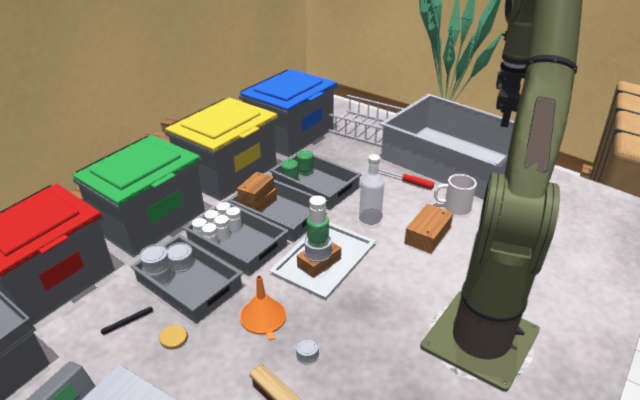

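The pictures show the stack (pot, jar, tin, block) at about (312,205) in scene and (318,235) in side. The four crates run along y. Look-alikes, with scene pixels:
- **Tin:** the candidates are the one in the stack at (311,217) and a small one at (347,180). The stack tin is the larger.
- **Offcut:** the candidates are the one in the stack at (309,232) and a long one at (172,232). The stack offcut is the smaller.

I'll confirm both in an enlarged crop.

```bash
python3 - <<'E'
from h import *
np.set_printoptions(precision=3,suppress=True)
im=cv2.imread('pics/scene0.png')[130:290,130:400]; cv2.imwrite('pics/crop.png',cv2.resize(im,None,fx=2.9,fy=2.9,interpolation=cv2.INTER_CUBIC))
p=cams.camera_params('wrist'); s=r.get_state(); T=R.from_quat(s['eef_rot'])
print(p['fx'],p['k1'],T.inv().apply(p['eye']-s['tool_pos'])); print((T.inv()*R.from_quat(p['orientation'])).as_matrix())
cat=lambda t:T.inv().apply(np.array(t)-s['tool_pos'])
print(T.as_matrix()); 
for t in [(.45,-.4,.36),(.45,.02,.36)]: print(cat(t))
E
```

```text
313.86216456015904 -0.03525611325208262 [ 0.08  -0.    -0.127]
[[ 0.001  0.95   0.311]
 [ 1.    -0.    -0.001]
 [-0.001  0.311 -0.95 ]]
[[ 0.936  0.353  0.   ]
 [ 0.353 -0.936 -0.   ]
 [ 0.     0.    -1.   ]]
[ 0.28  -0.092 -0.102]
[ 0.428 -0.485 -0.102]
```

View pics/crop.png

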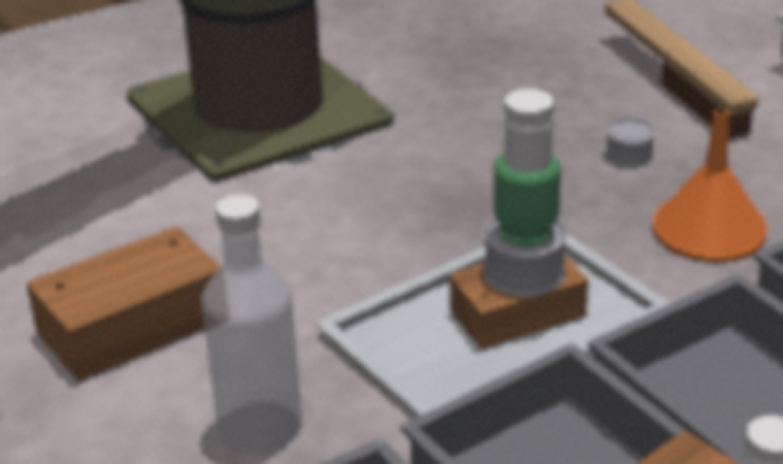

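The crop confirms it: the stack's tin and offcut are the ones meant, and the small tin and the longer block stand apart. Next I'll move to a viewing pose over the crates.

Call:
jog_arm --turn '[[0, 0, 0], [0, 0, 0], [0, 0, 0.36], [0, 0, 0.36], [0, 0, 0.36], [0, 0, 0.36], [0, 0, 0.36], [0, 0, 0.36], [0, 0, 0.36], [0, 0, 0.36], [0, 0, 0.36], [0, 0, 0.36], [0, 0, 0.36], [0, 0, 0.36], [0, 0, 0.36], [0, 0, 0.36], [0, 0, 0.36], [0, 0, 0.36], [0, 0, 0.36], [0, 0, 0.36]]' --translation '[[0, 0, -0.06], [0, 0, -0.1], [0.05, -0.035, -0.102], [0.1, -0.07, -0.102], [0.15, -0.105, -0.102], [0.2, -0.14, -0.102], [0.25, -0.175, -0.102], [0.3, -0.21, -0.102], [0.35, -0.246, -0.102], [0.4, -0.281, -0.102], [0.45, -0.316, -0.102], [0.5, -0.351, -0.102], [0.55, -0.386, -0.102], [0.58, -0.407, -0.102], [0.58, -0.407, -0.102], [0.58, -0.407, -0.102], [0.58, -0.407, -0.102], [0.58, -0.407, -0.102], [0.58, -0.407, -0.102], [0.58, -0.407, -0.102]]' --grip '[0, 0, 0, 0, 0, 0, 0, 0, 0, 0, 0, 0, 0, 0, 0, 0, 0, 0, 0, 0]'

```text
clock: 3.6
tool_pos: [0.6195, 0.0005, 0.3598]
eef_rot: [1.0, 0.0, 0.0, 0.0]
contact_force: [0.1, -0.3, 0.1]
opening: 1.002
finger_force: 0.0
```

```bash
python3 - <<'E'
from h import *
np.set_printoptions(precision=3,suppress=True)
s=r.get_state(); print(s['clock'],s['tool_pos'],s['eef_rot'],s['q'])
snap('wrist','w1.png')
for n in ['pot_mid','jar_mid','tin_mid','block_mid','crate_pots','crate_jars','crate_tins','crate_wood']:
    print(n,[(round(d['p'],2),np.round(d['position'],3).tolist()) for d in models.place_of('wrist',n)[:4]])
E
```

```text
3.6 [0.62  0.001 0.36 ] [1. 0. 0. 0.] [ 0.016  0.582 -0.166  1.442  0.101  1.126 -1.736]
pot_mid []
jar_mid [(0.81, [0.434, 0.024, 0.116])]
tin_mid [(0.69, [0.437, 0.019, 0.066])]
block_mid [(0.97, [0.437, 0.016, 0.019]), (0.6, [0.262, -0.256, 0.027]), (0.26, [0.667, -0.266, 0.002])]
crate_pots [(0.89, [0.661, 0.078, -0.0]), (0.51, [0.434, 0.021, 0.114])]
crate_jars [(0.81, [0.666, -0.266, 0.002])]
crate_tins [(0.93, [0.646, 0.264, 0.001])]
crate_wood [(0.62, [0.66, -0.084, -0.001])]
```

View pics/w1.png

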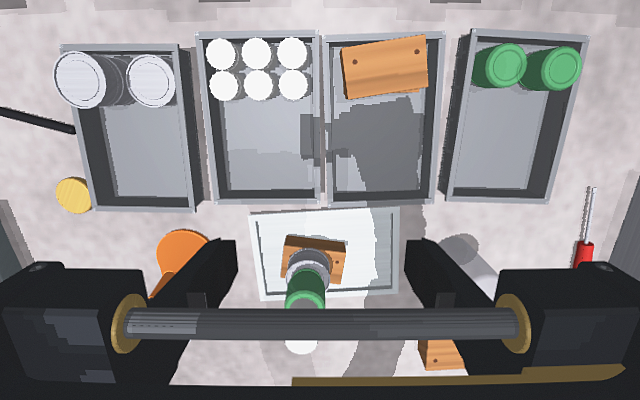

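```bash
python3 - <<'E'
from h import *
np.set_printoptions(precision=3,suppress=True)
C=dict(tins=[(83,211),(201,211),(180,43),(61,45)],pots=[(209,207),(318,203),(321,35),(197,33)],wood=[(323,207),(434,210),(444,33),(326,37)],jars=[(445,200),(546,203),(588,38),(470,30)])
for k,v in C.items():
    P=np.array([at_z('wrist',*p,.05)[:2] for p in v]); 
    m=P.mean(0); f=P[:2].mean(0); b=P[2:].mean(0); d=b-f; w=(P[0]+P[3]-P[1]-P[2])/2
    print(k,m,'len',np.hypot(*d),'wid',np.hypot(*w),'yaw',np.degrees(np.arctan2(d[1],d[0])),np.degrees(np.arctan2(-w[0],w[1])))
# block from scene+side+wrist masks
for c in ['scene','side']:
    snap(c)
    for n in ['pot_mid','jar_mid','tin_mid','block_mid']:
        print(c,n,[(round(d['p'],2),np.round(d['position'],3).tolist()) for d in models.place_of(c,n) if abs(d['position'][0]-.434)<.02 and abs(d['position'][1]-.02)<.03])
im=cv2.imread('pics/scene0.png')[150:270,230:370]; cv2.imwrite('pics/c2.png',cv2.resize(im,None,fx=5,fy=5,interpolation=cv2.INTER_CUBIC))
E
```

```text
tins [0.647 0.265] len 0.23101847143807203 wid 0.17049351103577778 yaw -2.5868048651665814 -0.030939735910053653
pots [0.657 0.082] len 0.2303259547762046 wid 0.15988486638345978 yaw -1.6191584013113671 0.6115611460448092
wood [ 0.654 -0.084] len 0.2346932045273463 wid 0.15790473442519035 yaw 1.245030355732091 0.23117265288342168
jars [ 0.662 -0.265] len 0.22790922207642728 wid 0.1567307556649825 yaw -1.6661134002710645 -1.8463386899865522
scene pot_mid [(0.83, [0.436, 0.022, 0.177])]
scene jar_mid [(0.69, [0.435, 0.022, 0.117])]
scene tin_mid [(0.64, [0.435, 0.021, 0.064])]
scene block_mid [(0.92, [0.436, 0.016, 0.023])]
side pot_mid [(0.66, [0.439, 0.026, 0.176])]
side jar_mid [(0.8, [0.432, 0.025, 0.115])]
side tin_mid [(0.76, [0.436, 0.02, 0.064])]
side block_mid [(0.94, [0.436, 0.014, 0.025])]
```

View pics/c2.png

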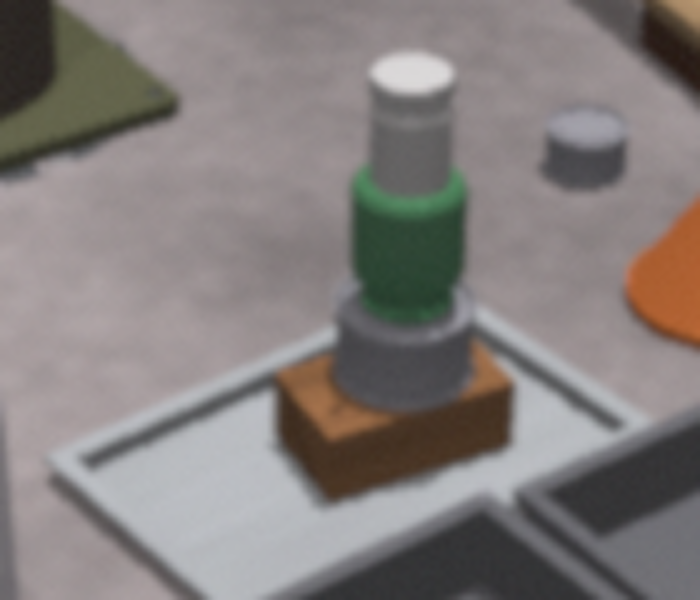

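Crates are aligned with the world to within about 2°, and the stack centre is near (0.435, 0.022). I'll grasp the pot.

Call:
jog_arm --turn '[[0, 0, 0], [0, 0, 0], [0, 0, 0], [0, 0, 0], [0, 0, 0], [0, 0, 0], [0, 0, 0], [0, 0, 0], [0, 0, 0], [0, 0, 0], [0, 0, 0], [0, 0, 0], [0, 0, 0], [0, 0, 0], [0, 0, 0], [0, 0, 0], [0, 0, 0], [0, 0, 0], [0, 0, 0], [0, 0, 0]]' --translation '[[-0.04, -0.005, 0], [-0.09, -0.012, 0], [-0.14, -0.018, 0.02], [-0.175, -0.022, 0.05], [-0.184, -0.0225, 0.08], [-0.184, -0.0225, 0.1], [-0.184, -0.0225, 0.12], [-0.184, -0.0225, 0.14], [-0.184, -0.0225, 0.16], [-0.184, -0.0225, 0.175], [-0.184, -0.0225, 0.18], [-0.184, -0.0225, 0.18], [-0.184, -0.0225, 0.18], [-0.184, -0.0225, 0.18], [-0.184, -0.0225, 0.18], [-0.184, -0.0225, 0.18], [-0.184, -0.0225, 0.18], [-0.184, -0.0225, 0.18], [-0.184, -0.0225, 0.18], [-0.184, -0.0225, 0.18]]' --grip '[0, 0, 0, 0, 0, 0, 0, 0, 0, 0, 0, 0, 0.2, 0.3, 0.4, 0.45, 0.5, 0.55, 0.6, 0.7]' --force 10

```text
clock: 7.05
tool_pos: [0.4356, 0.0231, 0.1797]
eef_rot: [1.0, 0.0, -0.0, 0.0]
contact_force: [-0.3, -0.2, 0.9]
opening: 0.428
finger_force: 10.0
```

Call:
jog_arm --turn '[[0, 0, 0], [0, 0, 0], [0, 0, 0], [0, 0, 0], [0, 0, 0], [0, 0, 0], [0, 0, 0], [0, 0, 0], [0, 0, 0], [0, 0, 0], [0, 0, 0], [0, 0, 0], [0, 0, 0], [0, 0, 0], [0, 0, 0], [0, 0, 0], [0, 0, 0], [0, 0, 0], [0, 0, 0], [0, 0, 0]]' --translation '[[0, 0, -0.01], [0, 0, -0.03], [0, 0, -0.05], [0.03, -0.01, -0.06], [0.06, -0.02, -0.06], [0.09, -0.03, -0.06], [0.12, -0.04, -0.06], [0.15, -0.05, -0.05], [0.17, -0.057, -0.03], [0.18, -0.059, 0], [0.18, -0.059, 0.03], [0.18, -0.059, 0.06], [0.18, -0.059, 0.09], [0.18, -0.059, 0.11], [0.18, -0.059, 0.125], [0.18, -0.059, 0.134], [0.18, -0.059, 0.139], [0.18, -0.059, 0.141], [0.18, -0.059, 0.1425], [0.18, -0.059, 0.1425]]' --grip '[0.7, 0.7, 0.7, 0.7, 0.7, 0.7, 0.7, 0.7, 0.7, 0.7, 0.7, 0.7, 0.7, 0.7, 0.7, 0.7, 0.7, 0.7, 0.7, 0.7]'

```text
clock: 9.55
tool_pos: [0.6158, 0.0823, 0.0375]
eef_rot: [1.0, 0.0, 0.0, 0.0]
contact_force: [-0.7, 0.0, 0.0]
opening: 0.422
finger_force: 10.0
```

Call:
jog_arm --turn '[[0, 0, 0], [0, 0, 0], [0, 0, 0]]' --translation '[[0, 0, 0.001], [0, 0, 0.0015], [0, 0, 0.0015]]' --grip '[0.7, 0.7, 0.7]'

```text
clock: 9.93
tool_pos: [0.6156, 0.0823, 0.0358]
eef_rot: [1.0, 0.0, 0.0, 0.0]
contact_force: [-0.6, -0.3, 0.4]
opening: 0.427
finger_force: 10.0
```

Call:
jog_arm --turn '[[0, 0, 0], [0, 0, 0]]' --translation '[[0, 0, 0.0007], [0, 0, 0.0007]]' --grip '[0.7, 0.7]'

```text
clock: 10.18
tool_pos: [0.6156, 0.0823, 0.0357]
eef_rot: [1.0, 0.0, 0.0, 0.0]
contact_force: [-2.1, -0.8, 6.1]
opening: 0.429
finger_force: 10.0
```

Call:
jog_arm --turn '[[0, 0, 0], [0, 0, 0], [0, 0, 0], [0, 0, 0], [0, 0, 0], [0, 0, 0], [0, 0, 0], [0, 0, 0], [0, 0, 0], [0, 0, 0], [0, 0, 0], [0, 0, 0], [0, 0, 0], [0, 0, 0], [0, 0, 0], [0, 0, 0], [0, 0, 0]]' --translation '[[0, 0, 0], [0, 0, 0], [0, 0, 0], [0, 0, -0.015], [0, 0, -0.04], [0, 0, -0.08], [0, 0, -0.12], [0, 0, -0.16], [-0.04, 0.013, -0.175], [-0.08, 0.026, -0.175], [-0.12, 0.039, -0.175], [-0.16, 0.052, -0.175], [-0.18, 0.059, -0.175], [-0.181, 0.0595, -0.17], [-0.181, 0.0595, -0.17], [-0.181, 0.0595, -0.17], [-0.181, 0.0595, -0.17]]' --grip '[0.5, 0.4, 0.35, 0.35, 0.35, 0.35, 0.2, 0.1, 0, 0, 0, 0, 0, 0, 0, 0, 0]'

```text
clock: 12.3
tool_pos: [0.4354, 0.023, 0.205]
eef_rot: [1.0, 0.001, 0.0, -0.0]
contact_force: [-0.4, -0.2, 0.7]
opening: 1.0
finger_force: 0.0
```

```bash
python3 - <<'E'
from h import *
s=r.get_state(); print(s['clock'],s['tool_pos'],s['opening'])
for c in ['scene','side','wrist']:
    snap(c,c+'2.png')
    for n in ['pot_mid','jar_mid','tin_mid']:
        print(c,n,[(round(d['p'],2),np.round(d['position'],3).tolist()) for d in models.place_of(c,n)])
E
```

```text
12.3 [0.43537846 0.0229634  0.20495874] 0.9999424056121968
scene pot_mid [(0.9, [0.614, 0.082, 0.031]), (0.61, [0.433, 0.022, 0.12]), (0.51, [0.66, 0.084, 0.002])]
scene jar_mid [(0.93, [0.434, 0.021, 0.116]), (0.18, [0.436, -0.228, 0.0])]
scene tin_mid [(0.87, [0.434, 0.022, 0.062]), (0.7, [0.283, 0.256, 0.016])]
side pot_mid [(0.7, [0.617, 0.081, 0.03])]
side jar_mid [(0.68, [0.431, 0.027, 0.113])]
side tin_mid [(0.93, [0.439, 0.023, 0.061]), (0.73, [0.283, 0.256, 0.017]), (0.28, [0.432, 0.235, -0.0])]
wrist pot_mid []
wrist jar_mid [(0.75, [0.439, -0.225, -0.0]), (0.71, [0.435, 0.023, 0.117])]
wrist tin_mid []
```

View pics/scene2.png

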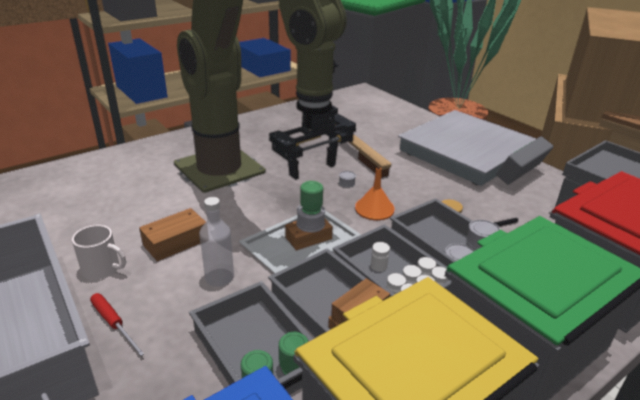

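The pot stands upright in its crate at (380,257), and the jar is still in place at (312,196). I'll grasp the jar.

Call:
jog_arm --turn '[[0, 0, 0], [0, 0, 0], [0, 0, 0], [0, 0, 0], [0, 0, 0], [0, 0, 0], [0, 0, 0], [0, 0, 0], [0, 0, 0], [0, 0, 0], [0, 0, 0], [0, 0, 0], [0, 0, 0], [0, 0, 0]]' --translation '[[-0.001, 0, 0.02], [-0.001, 0, 0.04], [-0.001, 0, 0.06], [-0.001, 0, 0.075], [-0.001, 0, 0.082], [-0.001, 0, 0.082], [-0.001, 0, 0.082], [-0.001, 0, 0.082], [-0.001, 0, 0.082], [-0.001, 0, 0.082], [-0.001, 0, 0.082], [-0.001, 0, 0.082], [-0.001, 0, 0.082], [-0.001, 0, 0.082]]' --grip '[0, 0, 0, 0, 0, 0, 0.15, 0.25, 0.3, 0.35, 0.4, 0.5, 0.5, 0.5]' --force 20

```text
clock: 14.65
tool_pos: [0.4336, 0.0224, 0.1231]
eef_rot: [1.0, 0.0, 0.0, 0.0]
contact_force: [0.6, -1.6, 1.8]
opening: 0.605
finger_force: 20.0
```

Call:
jog_arm --turn '[[0, 0, 0], [0, 0, 0], [0, 0, 0], [0, 0, 0], [0, 0, 0], [0, 0, 0], [0, 0, 0], [0, 0, 0], [0, 0, 0], [0, 0, 0], [0, 0, 0], [0, 0, 0], [0, 0, 0], [0, 0, 0], [0, 0, 0], [0, 0, 0], [0, 0, 0], [0, 0, 0], [0, 0, 0], [0, 0, 0]]' --translation '[[0, 0, -0.01], [0, 0, -0.03], [0, 0, -0.05], [0.03, 0, -0.06], [0.07, 0, -0.06], [0.11, 0.01, -0.06], [0.15, 0.04, -0.06], [0.175, 0.08, -0.06], [0.183, 0.12, -0.06], [0.183, 0.16, -0.06], [0.183, 0.2, -0.06], [0.183, 0.24, -0.06], [0.183, 0.27, -0.05], [0.183, 0.287, -0.03], [0.183, 0.29, 0], [0.183, 0.29, 0.03], [0.183, 0.29, 0.055], [0.183, 0.29, 0.07], [0.183, 0.29, 0.075], [0.183, 0.29, 0.075]]' --grip '[0.5, 0.5, 0.5, 0.5, 0.5, 0.5, 0.5, 0.5, 0.5, 0.5, 0.5, 0.5, 0.5, 0.5, 0.5, 0.5, 0.5, 0.5, 0.5, 0.5]'

```text
clock: 17.15
tool_pos: [0.6172, -0.267, 0.0482]
eef_rot: [1.0, 0.001, 0.0, -0.0]
contact_force: [0.4, -0.1, -1.1]
opening: 0.606
finger_force: 20.0
```

Call:
jog_arm --turn '[[0, 0, 0], [0, 0, 0], [0, 0, 0], [0, 0, 0]]' --translation '[[0, 0, 0.001], [0, 0, 0.002], [0, 0, 0.003], [0, 0, 0.003]]' --grip '[0.5, 0.5, 0.5, 0.5]'

```text
clock: 17.65
tool_pos: [0.617, -0.2673, 0.0452]
eef_rot: [1.0, 0.0, 0.0, 0.0]
contact_force: [0.6, -0.3, -0.6]
opening: 0.608
finger_force: 20.0
```

Call:
jog_arm --turn '[[0, 0, 0], [0, 0, 0]]' --translation '[[0, 0, 0.0007], [0, 0, 0.0007]]' --grip '[0.5, 0.5]'

```text
clock: 17.9
tool_pos: [0.617, -0.2673, 0.0451]
eef_rot: [1.0, 0.0, 0.0, 0.0]
contact_force: [-1.6, -0.0, 6.0]
opening: 0.606
finger_force: 20.0
```

Call:
jog_arm --turn '[[0, 0, 0], [0, 0, 0], [0, 0, 0], [0, 0, 0], [0, 0, 0], [0, 0, 0], [0, 0, 0], [0, 0, 0], [0, 0, 0], [0, 0, 0], [0, 0, 0], [0, 0, 0], [0, 0, 0], [0, 0, 0], [0, 0, 0], [0, 0, 0], [0, 0, 0], [0, 0, 0], [0, 0, 0], [0, 0, 0]]' --translation '[[0, 0, 0], [0, 0, 0], [0, 0, 0], [0, 0, -0.015], [0, 0, -0.04], [0, 0, -0.08], [0, 0, -0.11], [0, -0.02, -0.125], [0, -0.06, -0.125], [0, -0.1, -0.125], [0, -0.14, -0.125], [0, -0.18, -0.125], [-0.02, -0.22, -0.125], [-0.05, -0.25, -0.125], [-0.09, -0.275, -0.125], [-0.13, -0.285, -0.125], [-0.165, -0.288, -0.125], [-0.181, -0.288, -0.125], [-0.181, -0.288, -0.125], [-0.181, -0.288, -0.125]]' --grip '[0.35, 0.25, 0.2, 0.2, 0.2, 0.2, 0.1, 0, 0, 0, 0, 0, 0, 0, 0, 0, 0, 0, 0, 0]'

```text
clock: 20.4
tool_pos: [0.4365, 0.0214, 0.1694]
eef_rot: [1.0, 0.001, 0.001, -0.0]
contact_force: [0.1, 0.4, -0.5]
opening: 1.0
finger_force: 0.0
```

```bash
python3 - <<'E'
from h import *
s=r.get_state(); print(s['clock'],s['tool_pos'],s['opening'])
for c in ['scene','side','wrist']:
    snap(c,c+'3.png')
    for n in ['jar_mid','tin_mid','block_mid']:
        print(c,n,[(round(d['p'],2),np.round(d['position'],3).tolist()) for d in models.place_of(c,n)])
E
```

```text
20.4 [0.4365417  0.02138568 0.1694296 ] 0.9999158995408074
scene jar_mid [(0.61, [0.618, -0.271, 0.038]), (0.27, [0.438, -0.229, 0.001])]
scene tin_mid [(0.72, [0.433, 0.02, 0.065]), (0.48, [0.283, 0.258, 0.014])]
scene block_mid [(0.78, [0.267, -0.255, 0.026]), (0.65, [0.436, 0.013, 0.024])]
side jar_mid [(0.2, [0.658, -0.086, 0.002])]
side tin_mid [(0.86, [0.285, 0.259, 0.017]), (0.72, [0.649, 0.265, -0.0])]
side block_mid [(0.82, [0.266, -0.257, 0.023]), (0.72, [0.432, 0.014, 0.024])]
wrist jar_mid []
wrist tin_mid [(0.92, [0.435, 0.021, 0.062])]
wrist block_mid [(0.33, [0.428, 0.235, 0.0])]
```

View pics/scene3.png

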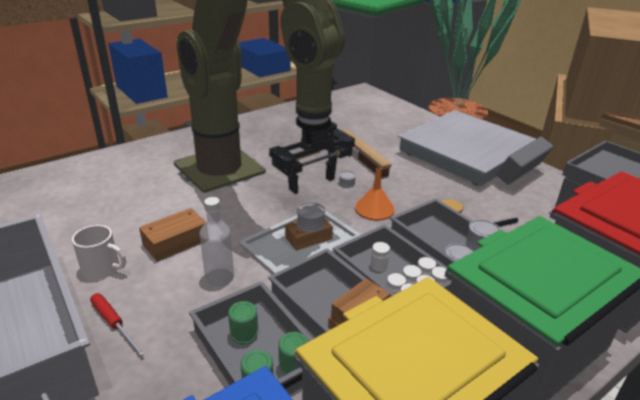

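View pics/wrist3.png

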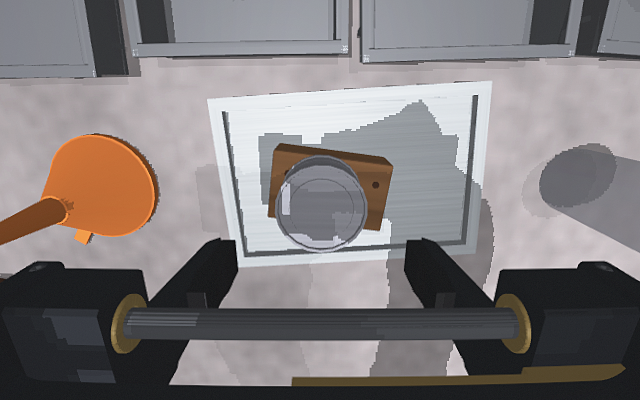

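The jar stands in its crate at (243,320). The tin is centred at wrist pixel (321,205), so I'll grasp it.

Call:
jog_arm --turn '[[0, 0, 0], [0, 0, 0], [0, 0, 0], [0, 0, 0], [0, 0, 0], [0, 0, 0], [0, 0, 0], [0, 0, 0], [0, 0, 0], [0, 0, 0], [0, 0, 0], [0, 0, 0], [0, 0, 0], [0, 0, 0]]' --translation '[[-0.002, 0, 0.03], [-0.002, 0, 0.055], [-0.002, 0, 0.075], [-0.002, 0, 0.09], [-0.002, 0, 0.098], [-0.002, 0, 0.102], [-0.002, 0, 0.102], [-0.002, 0, 0.102], [-0.002, 0, 0.102], [-0.002, 0, 0.102], [-0.002, 0, 0.102], [-0.002, 0, 0.102], [-0.002, 0, 0.102], [-0.002, 0, 0.102]]' --grip '[0, 0, 0, 0, 0, 0, 0, 0.08, 0.14, 0.18, 0.22, 0.3, 0.35, 0.35]' --force 12

```text
clock: 22.75
tool_pos: [0.4337, 0.0206, 0.0673]
eef_rot: [1.0, 0.0, 0.0, 0.0]
contact_force: [0.3, -0.6, 0.1]
opening: 0.769
finger_force: 12.0
```

Call:
jog_arm --turn '[[0, 0, 0], [0, 0, 0], [0, 0, 0], [0, 0, 0], [0, 0, 0], [0, 0, 0], [0, 0, 0], [0, 0, 0], [0, 0, 0], [0, 0, 0], [0, 0, 0], [0, 0, 0], [0, 0, 0], [0, 0, 0], [0, 0, 0], [0, 0, 0], [0, 0, 0], [0, 0, 0], [0, 0, 0], [0, 0, 0]]' --translation '[[0, 0, -0.01], [0, 0, -0.03], [0, 0, -0.06], [0.02, 0, -0.09], [0.06, 0, -0.1], [0.1, -0.01, -0.1], [0.14, -0.04, -0.1], [0.165, -0.08, -0.1], [0.168, -0.12, -0.1], [0.168, -0.16, -0.1], [0.168, -0.2, -0.1], [0.168, -0.23, -0.09], [0.168, -0.243, -0.07], [0.168, -0.245, -0.04], [0.168, -0.245, -0.015], [0.168, -0.245, 0.01], [0.168, -0.245, 0.025], [0.168, -0.245, 0.033], [0.168, -0.245, 0.035], [0.168, -0.245, 0.035]]' --grip '[0.35, 0.35, 0.35, 0.35, 0.35, 0.35, 0.35, 0.35, 0.35, 0.35, 0.35, 0.35, 0.35, 0.35, 0.35, 0.35, 0.35, 0.35, 0.35, 0.35]'

```text
clock: 25.25
tool_pos: [0.6018, 0.2659, 0.0329]
eef_rot: [1.0, 0.0, 0.0, -0.0]
contact_force: [0.6, 0.1, -0.1]
opening: 0.767
finger_force: 12.0
```

Call:
jog_arm --turn '[[0, 0, 0], [0, 0, 0], [0, 0, 0], [0, 0, 0]]' --translation '[[0, 0, 0.001], [0, 0, 0.002], [0, 0, 0.003], [0, 0, 0.003]]' --grip '[0.35, 0.35, 0.35, 0.35]'

```text
clock: 25.75
tool_pos: [0.6016, 0.2658, 0.0294]
eef_rot: [1.0, 0.0, 0.0, -0.0]
contact_force: [-1.3, 0.8, 0.4]
opening: 0.77
finger_force: 12.0
```

Call:
jog_arm --turn '[[0, 0, 0], [0, 0, 0]]' --translation '[[0, 0, 0.0007], [0, 0, 0.0007]]' --grip '[0.35, 0.35]'

```text
clock: 26.0
tool_pos: [0.6015, 0.2658, 0.0294]
eef_rot: [1.0, 0.0, 0.0, 0.0]
contact_force: [-1.4, -0.8, 6.3]
opening: 0.766
finger_force: 12.0
```

Call:
jog_arm --turn '[[0, 0, 0], [0, 0, 0], [0, 0, 0], [0, 0, 0], [0, 0, 0], [0, 0, 0], [0, 0, 0], [0, 0, 0], [0, 0, 0], [0, 0, 0], [0, 0, 0], [0, 0, 0], [0, 0, 0], [0, 0, 0], [0, 0, 0], [0, 0, 0], [0, 0, 0], [0, 0, 0], [0, 0, 0], [0, 0, 0]]' --translation '[[0, 0, 0], [0, 0, 0], [0, 0, 0], [0, 0, 0], [0, 0, -0.015], [0, 0, -0.04], [0, 0, -0.08], [0, 0, -0.12], [0, 0.02, -0.14], [0, 0.06, -0.14], [0, 0.1, -0.14], [0, 0.14, -0.14], [-0.01, 0.18, -0.14], [-0.04, 0.22, -0.14], [-0.08, 0.245, -0.14], [-0.12, 0.252, -0.14], [-0.155, 0.252, -0.14], [-0.1665, 0.252, -0.14], [-0.1665, 0.252, -0.14], [-0.1665, 0.252, -0.14]]' --grip '[0.15, 0.1, 0.08, 0.08, 0.08, 0.08, 0.08, 0, 0, 0, 0, 0, 0, 0, 0, 0, 0, 0, 0, 0]'

```text
clock: 28.5
tool_pos: [0.4371, 0.0141, 0.1689]
eef_rot: [1.0, 0.0, 0.001, -0.0]
contact_force: [0.1, -0.8, -0.4]
opening: 1.001
finger_force: 0.0
```

```bash
python3 - <<'E'
from h import *
s=r.get_state(); print(s['clock'],s['tool_pos'],s['opening'],s['q'])
for c in ['scene','side','wrist']:
    snap(c,c+'4.png')
    for n in ['tin_mid','block_mid']:
        print(c,n,[(round(d['p'],2),np.round(d['position'],3).tolist()) for d in models.place_of(c,n)])
for d in models.masks_of('wrist','block_mid'):
    ys,xs=np.nonzero(d['pixels']); print(d['p'],len(xs),cv2.minAreaRect(np.c_[xs,ys].astype(np.float32)))
E
```

```text
28.5 [0.4371055  0.01412781 0.16885405] 1.0014658015870432 [ 0.15331052  0.65018567 -0.45677282  2.19374211  0.68454392  0.43572231
 -2.42599721]
scene tin_mid [(0.91, [0.602, 0.267, 0.028]), (0.72, [0.284, 0.256, 0.016])]
scene block_mid [(0.6, [0.437, 0.014, 0.023]), (0.6, [0.27, -0.256, 0.026])]
side tin_mid [(0.81, [0.287, 0.259, 0.016]), (0.77, [0.605, 0.268, 0.023])]
side block_mid [(0.93, [0.263, -0.256, 0.022]), (0.72, [0.433, 0.014, 0.022])]
wrist tin_mid []
wrist block_mid [(0.72, [0.435, 0.015, 0.022])]
0.68 8696 ((321.0846252441406, 186.82308959960938), (120.4377212524414, 75.53715515136719), 7.125016689300537)
```

View pics/wrist4.png

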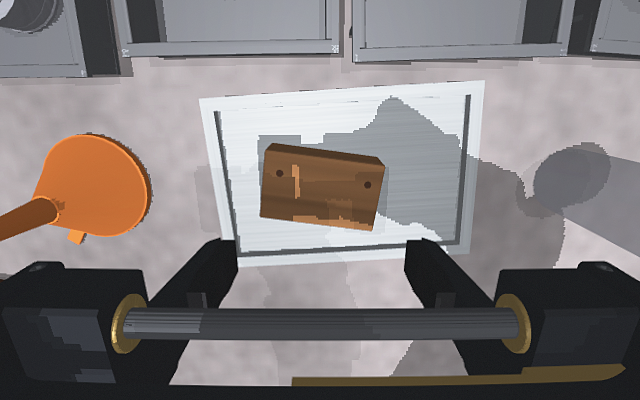

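View pics/scene4.png

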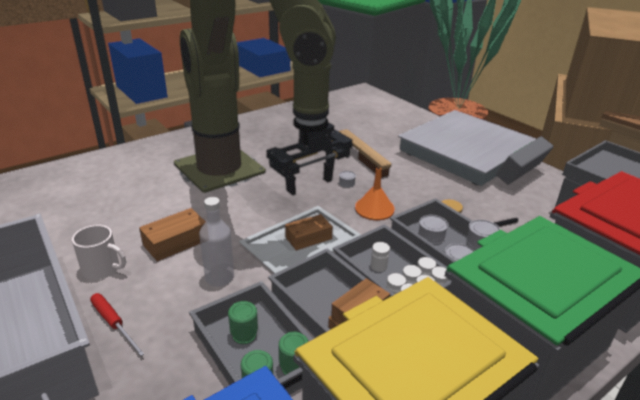

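The tin stands in its crate at (433,224). Next I'll compute the block's yaw from its top corners at (265,150), (384,163), (372,231) and (260,217).

```bash
python3 - <<'E'
from h import *
np.set_printoptions(precision=4,suppress=True)
P=np.array([at_z('wrist',*p,.043)[:2] for p in [(265,150),(384,163),(372,231),(260,217)]])
print(P,P.mean(0))
for i,j in [(0,1),(3,2),(0,3),(1,2)]:
    d=P[j]-P[i]; print(np.hypot(*d),np.degrees(np.arctan2(d[1],d[0])))
E
```

```text
[[ 0.4714  0.0585]
 [ 0.4608 -0.0386]
 [ 0.3998 -0.0319]
 [ 0.4129  0.066 ]] [0.4362 0.0135]
0.09772647447247126 -96.23269357684474
0.09881591215037742 -97.6620485025272
0.05893853665771873 172.71825106840717
0.061393561030198815 173.74828404162955
```

Call:
jog_arm --turn '[[0, 0, -0.16], [0, 0, -0.32], [0, 0, -0.48], [0, 0, -0.64], [0, 0, -0.8], [0, 0, -0.96], [0, 0, -1.12], [0, 0, -1.28], [0, 0, -1.4], [0, 0, -1.452], [0, 0, -1.452], [0, 0, -1.452], [0, 0, -1.452]]' --translation '[[-0.001, 0, 0], [-0.001, 0, 0], [-0.001, 0, 0], [-0.001, 0, 0], [-0.001, 0, 0], [-0.001, 0, 0], [-0.001, 0, 0], [-0.001, 0, 0], [-0.001, 0, 0.02], [-0.001, 0, 0.05], [-0.001, 0, 0.07], [-0.001, 0, 0.07], [-0.001, 0, 0.07]]' --grip '[0.16, 0.16, 0.16, 0.16, 0.16, 0.16, 0.16, 0.16, 0.16, 0.16, 0.16, 0.16, 0.16]'

```text
clock: 30.62
tool_pos: [0.4344, 0.0138, 0.0991]
eef_rot: [0.748, 0.664, 0.0, 0.0]
contact_force: [0.0, 0.4, 0.1]
opening: 0.841
finger_force: 0.0
```

```bash
python3 - <<'E'
from h import *
s=r.get_state(); T=R.from_quat(s['eef_rot']); print(s['tool_pos'],s['q'],s['opening']); print(T.as_matrix().round(3), T.inv().apply(np.array([.436,.0138,.035])-s['tool_pos']))
E
```

```text
[0.43439354 0.01379564 0.09912109] [ 0.28518849  0.85763951 -0.69937526  2.23556078  1.25843057  0.53710974
 -1.54677039] 0.8407913027439307
[[ 0.118  0.993  0.001]
 [ 0.993 -0.118  0.   ]
 [ 0.     0.001 -1.   ]] [0.0001817  0.00155356 0.06412213]
```

Call:
jog_arm --turn '[[0, 0, 0], [0, 0, 0], [0, 0, 0], [0, 0, 0], [0, 0, 0], [0, 0, 0], [0, 0, 0], [0, 0, 0], [0, 0, 0], [0, 0, 0], [0, 0, 0], [0, 0, 0], [0, 0, 0]]' --translation '[[0, 0.0015, 0.01], [0, 0.0015, 0.02], [0, 0.0015, 0.035], [0, 0.0015, 0.05], [0, 0.0015, 0.06], [0, 0.0015, 0.064], [0, 0.0015, 0.064], [0, 0.0015, 0.064], [0, 0.0015, 0.064], [0, 0.0015, 0.064], [0, 0.0015, 0.064], [0, 0.0015, 0.064], [0, 0.0015, 0.064]]' --grip '[0.16, 0.16, 0.16, 0.16, 0.16, 0.16, 0.16, 0.2, 0.26, 0.32, 0.4, 0.45, 0.45]' --force 25

```text
clock: 32.25
tool_pos: [0.4361, 0.0134, 0.0349]
eef_rot: [0.748, 0.664, 0.0, 0.0]
contact_force: [1.7, -0.6, 4.8]
opening: 0.676
finger_force: 25.0
```

Call:
jog_arm --turn '[[0, 0, 0], [0, 0, 0], [0, 0, 0], [0, 0, 0], [0, 0, 0.12], [0, 0, 0.26], [0, 0, 0.4], [0, 0, 0.54], [0, 0, 0.68], [0, 0, 0.82], [0, 0, 0.96], [0, 0, 1.1], [0, 0, 1.24], [0, 0, 1.38], [0, 0, 1.452], [0, 0, 1.452], [0, 0, 1.452], [0, 0, 1.452], [0, 0, 1.452], [0, 0, 1.452]]' --translation '[[0, 0, -0.005], [0, 0, -0.02], [0, 0, -0.045], [0, 0, -0.075], [-0.004, 0.01, -0.1], [-0.012, 0.03, -0.11], [-0.02, 0.05, -0.11], [-0.028, 0.07, -0.11], [-0.036, 0.09, -0.11], [-0.044, 0.11, -0.11], [-0.052, 0.13, -0.11], [-0.06, 0.15, -0.11], [-0.068, 0.17, -0.11], [-0.074, 0.184, -0.11], [-0.0754, 0.187, -0.1], [-0.0754, 0.187, -0.09], [-0.0754, 0.187, -0.07], [-0.0754, 0.187, -0.06], [-0.0754, 0.187, -0.06], [-0.0754, 0.187, -0.06]]' --grip '[0.45, 0.45, 0.45, 0.45, 0.45, 0.45, 0.45, 0.45, 0.45, 0.45, 0.45, 0.45, 0.45, 0.45, 0.45, 0.45, 0.45, 0.45, 0.45, 0.45]'

```text
clock: 34.75
tool_pos: [0.6127, -0.0833, 0.0949]
eef_rot: [1.0, 0.001, 0.0, -0.0]
contact_force: [-0.2, 0.3, -1.0]
opening: 0.682
finger_force: 24.9
```

```bash
python3 - <<'E'
from h import *
s=r.get_state(); T=R.from_quat(s['eef_rot']); print(s['tool_pos'],s['opening']); print(T.as_matrix().round(3), T.inv().apply(np.array([.613,-.084,.037])-s['tool_pos']))
snap('wrist','wrist5.png')
E
```

```text
[ 0.61266912 -0.08326309  0.09485366] 0.6824408636819369
[[ 1.     0.001  0.001]
 [ 0.001 -1.     0.   ]
 [ 0.001 -0.    -1.   ]] [0.00029816 0.00074748 0.0578537 ]
```

View pics/wrist5.png

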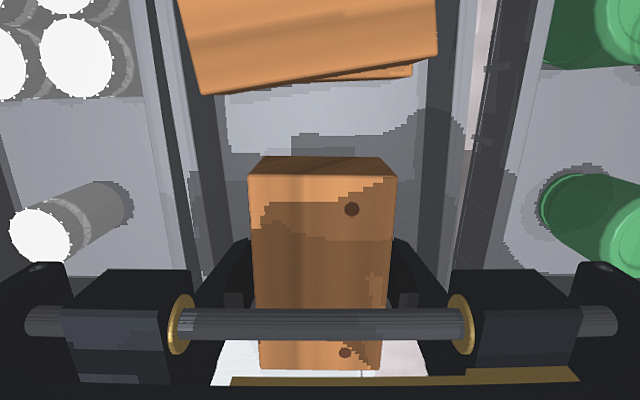

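The block is square to the crate and clear of the far stack. I'll lower it.

Call:
jog_arm --turn '[[0, 0, 0], [0, 0, 0], [0, 0, 0], [0, 0, 0], [0, 0, 0], [0, 0, 0], [0, 0, 0], [0, 0, 0], [0, 0, 0]]' --translation '[[0, 0, 0.015], [0, 0, 0.03], [0, 0, 0.042], [0, 0, 0.05], [0, 0, 0.054], [0, 0, 0.056], [0, 0, 0.057], [0, 0, 0.058], [0, 0, 0.058]]' --grip '[0.45, 0.45, 0.45, 0.45, 0.45, 0.45, 0.45, 0.45, 0.45]'

```text
clock: 35.92
tool_pos: [0.6127, -0.0834, 0.037]
eef_rot: [1.0, 0.0, 0.0, 0.0]
contact_force: [-0.2, -0.2, 0.4]
opening: 0.678
finger_force: 24.9
```

Call:
jog_arm --turn '[[0, 0, 0], [0, 0, 0]]' --translation '[[0, 0, 0.0007], [0, 0, 0.0007]]' --grip '[0.45, 0.45]'

```text
clock: 36.17
tool_pos: [0.6127, -0.0834, 0.0369]
eef_rot: [1.0, 0.0, 0.0, 0.0]
contact_force: [-1.8, 0.1, 6.6]
opening: 0.678
finger_force: 24.9
```

Call:
jog_arm --turn '[[0, 0, 0], [0, 0, 0], [0, 0, 0], [0, 0, 0], [0, 0, 0], [0, 0, 0], [0, 0, 0], [0, 0, 0], [0, 0, 0], [0, 0, 0], [0, 0, 0], [0, 0, 0], [0, 0, 0]]' --translation '[[0, 0, 0], [0, 0, 0], [0, 0, 0], [0, 0, 0], [0, 0, -0.015], [0, 0, -0.04], [0, 0, -0.09], [0, 0, -0.14], [0, 0, -0.19], [0, 0, -0.24], [0, 0, -0.28], [0, 0, -0.28], [0, 0, -0.28]]' --grip '[0.25, 0.18, 0.15, 0.15, 0.15, 0.15, 0.15, 0.15, 0.15, 0.15, 0.15, 0.15, 0.15]'

```text
clock: 37.8
tool_pos: [0.6118, -0.0836, 0.3158]
eef_rot: [1.0, 0.001, -0.0, 0.0]
contact_force: [0.1, 1.0, -0.3]
opening: 0.848
finger_force: 0.0
```

```bash
python3 - <<'E'
from h import *
print(r.get_state()['clock'])
snap('wrist','wrist6.png');snap('scene','scene6.png')
for n in ['pot_mid','jar_mid','tin_mid','block_mid','bottle','funnel']:
    print(n,[(round(d['p'],2),np.round(d['position'],3).tolist()) for d in models.place_of('scene',n)])
E
```

```text
37.8
pot_mid [(0.63, [0.615, 0.082, 0.034])]
jar_mid [(0.7, [0.619, -0.269, 0.04])]
tin_mid [(0.76, [0.605, 0.264, 0.026]), (0.55, [0.283, 0.257, 0.017]), (0.52, [0.442, -0.23, -0.001])]
block_mid [(0.92, [0.267, -0.257, 0.029]), (0.57, [0.614, -0.082, 0.026])]
bottle [(0.61, [0.438, -0.228, -0.001])]
funnel [(0.76, [0.429, 0.24, -0.0])]
```

View pics/wrist6.png

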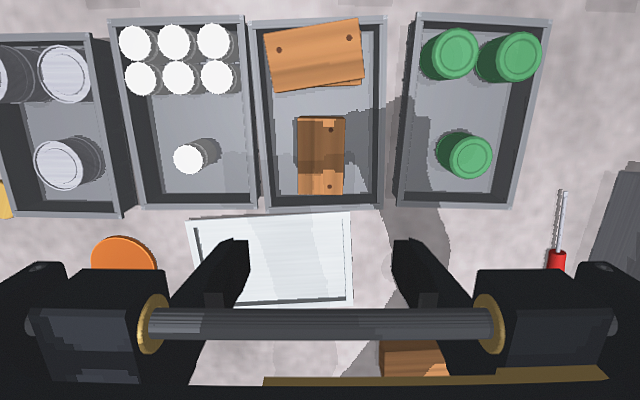

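View pics/scene6.png

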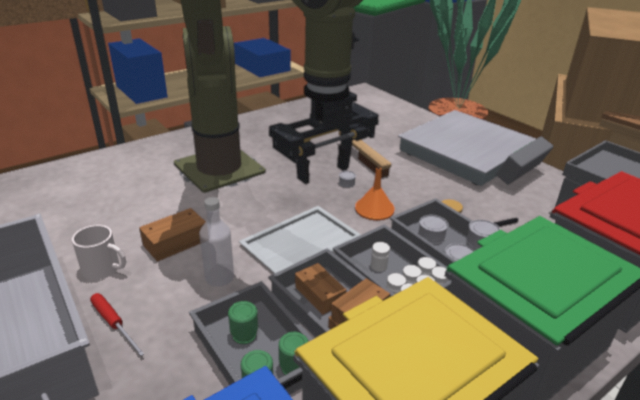

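All four pieces stand in the front halves of their own crates: tin at (62,163), pot at (188,158), block at (320,155) and jar at (465,155) in the wrist picture. The bottle and funnel haven't moved. I'll hand the job in.

```bash
python3 -c "
from plant import r
print(r.finish_job())"
```

```text
the job is handed in; nothing more can be done
None
```

The job is handed in at about 38 s: the pot, jar, tin and offcut each stand upright in the front half of their own crate, and the bottle and funnel were left untouched.

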